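# Find the tired shock-mount foot and flag it

## Task

The three shock-mount feet for the server stand in the inspection tray. With the fingertips, working from left to right as the robot faces the tray, gently press each rubber pad down until its spring gives, to feel which is the softest; then push the hinged flag in front of the softest foot down flat to mark it for replacement. Leave the other two flags standing and all three feet in their nests, do not lift anything, and leave the marker, drive, memory stick and tools where they lie.

Things in the scene. Friction and masses are not known exactly. Their poses are not given: they have to be found in the camera images.
- tray: inspection tray of aluminium and grey plastic, 172 (x) x 300 (y) mm, screwed to the bench. Origin at bench height, mid-length; x points away from the robot, y left along the row, z up. Three nests at x = +30, y = +90, 0, -90 mm hold one shock-mount foot each; in front of each (robot side) stands a hinged flag. Nest ribs rise to 15, the ledge under the flags to 16 mm above the bench.
- nest_left (a point): centre of the left nest's floor (as seen from the robot), 8 mm above the bench; a foot stands on it
- nest_mid (a point): centre of the middle nest's floor (as seen from the robot), 8 mm above the bench; a foot stands on it
- nest_right (a point): centre of the right nest's floor (as seen from the robot), 8 mm above the bench; a foot stands on it
- foot_a: one of three shock-mount feet that look exactly alike; which stands in which nest changes from run to run. Loose, 0.25 kg: square steel flange 56 x 56 x 5 mm seated in the nest, dark cup 45 mm across, coil spring, round black rubber pad on top. Origin at the centre of the underside, z up
- pad_a_top (a point): centre of the top face of foot_a's rubber pad (39 mm across, flat); at rest 62 mm above the bench
- pad_a (a joint): how far foot_a's pad is pressed in, m: 0 at rest (up), 0.014 at its stop; it springs back up. The force starts at 0 to 0.4 N and grows evenly with depth: of the three feet, a 6 N push sinks the firmest by about 4 mm, the next by 6 to 7 mm and the softest by about 12 mm
- foot_b: one of three shock-mount feet that look exactly alike; which stands in which nest changes from run to run. Loose, 0.25 kg: square steel flange 56 x 56 x 5 mm seated in the nest, dark cup 45 mm across, coil spring, round black rubber pad on top. Origin at the centre of the underside, z up
- pad_b_top (a point): centre of the top face of foot_b's rubber pad (39 mm across, flat); at rest 62 mm above the bench
- pad_b (a joint): how far foot_b's pad is pressed in, m: 0 at rest (up), 0.014 at its stop; it springs back up. The force starts at 0 to 0.4 N and grows evenly with depth: of the three feet, a 6 N push sinks the firmest by about 4 mm, the next by 6 to 7 mm and the softest by about 12 mm
- foot_c: one of three shock-mount feet that look exactly alike; which stands in which nest changes from run to run. Loose, 0.25 kg: square steel flange 56 x 56 x 5 mm seated in the nest, dark cup 45 mm across, coil spring, round black rubber pad on top. Origin at the centre of the underside, z up
- pad_c_top (a point): centre of the top face of foot_c's rubber pad (39 mm across, flat); at rest 62 mm above the bench
- pad_c (a joint): how far foot_c's pad is pressed in, m: 0 at rest (up), 0.014 at its stop; it springs back up. The force starts at 0 to 0.4 N and grows evenly with depth: of the three feet, a 6 N push sinks the firmest by about 4 mm, the next by 6 to 7 mm and the softest by about 12 mm
- flag_left (a joint): hinge angle, rad, of the flag before the left nest: aluminium plate 36 wide (tray y) x 46 mm long, rounded 6 mm lip, paper panel. 0 = its lip raised 45 degrees, leaning away from the robot, 0.785 = flat; starts at 0 to 0.12. Hinge along tray y at tray x = -68, 20 mm above the bench; friction hinge, stays where left, 3 to 4 N down at the lip moves it. Flat, the lip's top is at 23 mm
- flag_left_lip (a point): middle of the lip (free edge) of the left flag, 45 mm from the hinge; at 0 it is at tray x = -36 mm, 52 mm above the bench; flat at tray x = -23 mm, 20 mm above the bench
- flag_mid (a joint): hinge angle, rad, of the flag before the middle nest: aluminium plate 36 wide (tray y) x 46 mm long, rounded 6 mm lip, paper panel. 0 = its lip raised 45 degrees, leaning away from the robot, 0.785 = flat; starts at 0 to 0.12. Hinge along tray y at tray x = -68, 20 mm above the bench; friction hinge, stays where left, 3 to 4 N down at the lip moves it. Flat, the lip's top is at 23 mm
- flag_mid_lip (a point): middle of the lip (free edge) of the middle flag, 45 mm from the hinge; at 0 it is at tray x = -36 mm, 52 mm above the bench; flat at tray x = -23 mm, 20 mm above the bench
- flag_right (a joint): hinge angle, rad, of the flag before the right nest: aluminium plate 36 wide (tray y) x 46 mm long, rounded 6 mm lip, paper panel. 0 = its lip raised 45 degrees, leaning away from the robot, 0.785 = flat; starts at 0 to 0.12. Hinge along tray y at tray x = -68, 20 mm above the bench; friction hinge, stays where left, 3 to 4 N down at the lip moves it. Flat, the lip's top is at 23 mm
- flag_right_lip (a point): middle of the lip (free edge) of the right flag, 45 mm from the hinge; at 0 it is at tray x = -36 mm, 52 mm above the bench; flat at tray x = -23 mm, 20 mm above the bench
- marker: green and white marker pen, 135 x 17 x 16 mm, lying in the groove along the tray's back; loose, not part of the job, origin at the centre of its underside
- memory_stick: red memory stick, 55 x 19 x 9 mm, lying on the bench in front of the tray; loose, not part of the job, origin at the centre of its underside
- ssd: flat light-coloured 2.5-inch drive, 100 x 70 x 9 mm, lying on the bench by the tray's right end; loose, not part of the job, origin at the centre of its underside
- screwdriver: yellow-handled screwdriver, 189 x 28 x 29 mm, lying behind the tray; loose, not part of the job, origin at the centre of its underside
- cutters: red-handled side cutters, 154 x 54 x 15 mm, lying in front of the tray; loose, not part of the job, origin at the centre of its underside
Things that resemble listed ones, but are neither listed nor needed, are in the scene too. Leave any brown or red look-alike of the foot_c alone.

How it is judged:
By the outcome, as a careful person would: the job done as asked, in the order asked, and still so for the second after the job is handed in, with the robot touching nothing.
It also fails if it takes over 51 s, if anything falls off the work surface, if the arm or the gripper's body presses on something with over 40 N, if the wrist force passes 120 N, or if a joint passes its speed limit or range.

## Robot

A 6-joint arm with a two-finger parallel gripper is mounted at the origin on a cart in front of the work surface, level with it; the furniture and walls round the work are solid. World frame = base frame: x ahead of the robot, y to its left, z up, the work surface at z = 0. Lengths are in m, angles in rad, forces in N, time in s.
With the tool pointing down it reaches from about 0.35 to 0.95 m from the base axis. Payload 17.4 kg.
Tool frame: the origin (TCP) lies between the finger pads; the fingertips stand ctrl.finger_overhang ahead of it and the grasp point (between the pads) lies 5 mm behind it (ctrl.finger_overhang is the distance from the TCP to the fingertips, in m); z points along the fingers, y is the line along which they close (so a half turn about z gives the same grasp; the last joint's range is limited). The gripper opens to 93 mm and grips with 3 to 60 N. Pads are 15 mm wide; open, the fingers measure 128 mm over their backs; the gripper's body (75 mm by 188 mm) begins 65 mm behind the grasp point.
Start: joints at [-1.22, 0.116, 1.442, -0, 1.584, -0.038], TCP at [0.256, -0.625, 0.233] pointing down, gripper open.
Joint ranges: [-2.83, 2.83], [-0.83, 2.19], [0.07, 2.5], [-1.14, 4.28], [0.01, 3], [-2.97, 2.97]. Speed limits (rad/s): [1.89, 1.89, 2.22, 3.14, 3.14, 3.14].

## Interface

Orientations are given as a 3x3 rotation matrix whose columns are the frame's x, y, z axes.
In Python, from plant import ctrl gives the robot as it stands. The module is installed in compiled form; this text tells all that it offers.
- The arm moves only by the tool drive_tool, never from a script. Its argument "plan" is text: rows parted by semicolons, each of 6 numbers parted by spaces: the shift along the tool's x, y, z in fractions of the full range, 1 being 0.6 m, then the turn, a rotation vector about the tool's x, y, z in fractions of the full range, 1 being pi rad. In form: tx ty tz rx ry rz; .... A call has 1 to 12 rows; each row is the pose to reach, as a shift and turn from the pose commanded when the call began, along the tool's axes at that moment; what a row does not reach only later rows make up. A row lasts 1/8 s, in which the tool goes at most 62.5 mm and 10.7 degrees, less where a joint would pass 70% of its speed; a pose out of reach is approached as far as the arm can. Shift and turn numbers lie between -1 and 1, and a call with a number outside is refused. A call with a gripper value outside its range is refused whole. "gripper" is the finger opening in m, from 0 to 0.093, set as the call begins (left out, the last holds). The fingers move at their own pace and stop on an object; "squeeze" is the grip in N (left out, the last holds). Time passes only in rows, so rows that repeat a pose let the fingers close. It gives the time, the measured TCP pose, the force, the opening and the grip force at its end, in the units of the state.
- ctrl.state(): the state, without advancing time (a new reading comes with each control period).
- ctrl.snapshot(name): name is "scene" or "top" or "wrist"; returns the picture (384x512x3 uint8, red, green, blue); there is no depth.
- ctrl.get_calibration(name): a dict with "fx", "fy", "cx", "cy" (pixels), "D" ([k1, k2, p1, p2, k3] as OpenCV has them; the pictures are not rectified), "R" (3x3) and "t" (3): a world point X has camera coordinates R X + t. Camera axes: x right, y down, z forward; pixel columns grow to the right and rows downward; lengths in m; the calibration is good to about 2 mm. A picture is of the moment at which its call begins: read the wrist's pose just before it. get_calibration takes no time and is no camera call; for the wrist camera it gives the pose at the moment of the call.
- ctrl.sign_off(): hands the job in; it is judged then, once.
The state is a dict: "time": time; "qpos": joint angles; "qd": joint speeds; "joint_torque": joint torques, N m; "position": TCP position; "eef_rot": TCP orientation; "ft_force": force on the tool from outside, world axes, zero at the start; "ft_torque": the same for the moment, N m; "width": opening from 0.0 (shut) to 1.0 (fully open); "grip_force": force on a finger pad.
Only numpy, scipy, OpenCV 4.12 (cv2) and the standard library are available. Lean on these libraries where they do the work, as an engineer would, in place of code of your own. Each camera call takes 0.05 s, during which the arm holds its last target. There are 200 camera calls.

## Working session

There is one attempt and no reset: what is moved stays moved. The work goes in short steps, Python scripts to look and compute and a tool call to move; the robot and the scene stay as the last step left them, time stands still between calls to the robot, and variables do not carry over. Pictures are saved under pics/ and viewed, at most 10 in all, crops included, and the job is handed in when it is done.

Besides the shell and the picture viewer there is one more tool, called after "Emit:" as name(argument=value, ...) on one line, values as JSON. drive_tool: Moves the arm, as the interface text tells. Its arguments: {"type":"object","properties":{"plan":{"type":"string"},"gripper":{"type":"number"},"squeeze":{"type":"number"}},"required":["plan"]}

```bash
mkdir -p pics; cat > h.py <<'E'
import numpy as np,cv2
from plant import ctrl
def cal(n):
    c=ctrl.get_calibration(n);K=np.array([[c['fx'],0,c['cx']],[0,c['fy'],c['cy']],[0,0,1.]])
    return K,np.array(c['D'],float),np.array(c['R']),np.array(c['t']).ravel()
def ray(c,px,z):
    K,D,R,t=c
    u=cv2.undistortPoints(np.array(px,float).reshape(-1,1,2),K,D).reshape(-1,2)
    d=np.c_[u,np.ones(len(u))]@R; o=-R.T@t
    return o+d*((z-o[2])/d[:,2])[:,None]
def proj(c,X):
    K,D,R,t=c
    return cv2.projectPoints(np.array(X,float).reshape(-1,1,3),cv2.Rodrigues(R)[0],t,K,D)[0].reshape(-1,2)
def save(n,im): cv2.imwrite(f'pics/{n}.png',cv2.cvtColor(im,cv2.COLOR_RGB2BGR))
E
python3 - <<'E'
from h import *
s=ctrl.state();print(s['position'],s['eef_rot'],s['ft_force'],s['time'],ctrl.finger_overhang)
a=ctrl.snapshot('scene');b=ctrl.snapshot('top');np.save('top.npy',b);np.save('scene.npy',a)
save('scene',a);save('top',cv2.resize(b,(800,600)))
for n in('scene','top'):
    K,D,R,t=cal(n);print(n,K[0,0],-R.T@t,R[2])
E
```

```text
[ 0.25581028 -0.62443715  0.23188928] [[ 9.25364101e-01  3.79079286e-01 -4.18868633e-04]
 [ 3.79079516e-01 -9.25363423e-01  1.12056661e-03]
 [ 3.71778770e-05 -1.19571663e-03 -9.99999284e-01]] [-0.0157249   0.23956235 -0.12602167] 0.0 0.014
scene 462.8013083310622 [-0.1405519   0.83188326  0.87960888] [ 0.43659847 -0.7254861  -0.53202603]
top 396.4577833070697 [ 0.35334407 -0.26301046  1.15352144] [ 0.13969357  0.01938893 -0.99000494]
```

View pics/scene.png

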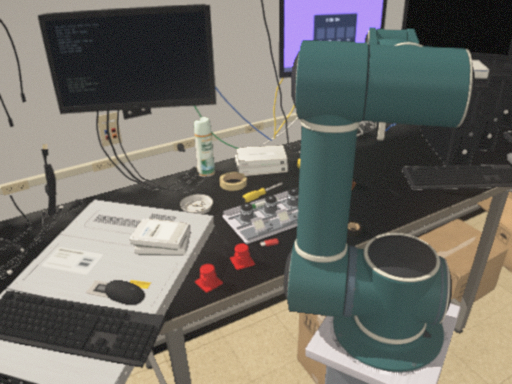

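View pics/top.png

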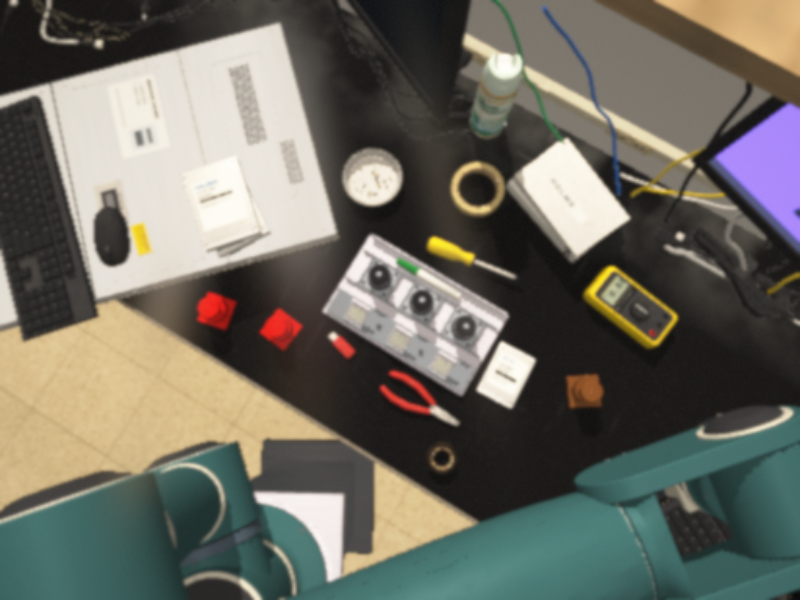

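Top (800×600 view): the three black pads in the tray are at about (380,277), (422,302) and (465,327). The look-alikes are red at (215,310) and (281,329) and brown at (585,391), and I'm leaving them alone. I'll check the tray in one close crop.

```bash
python3 - <<'E'
from h import *
b=np.load('top.npy');c=cal('top');s=.64
P=np.array([[380,277],[422,302],[465,327]])*s
print('rough',ray(c,P,.062))
cs=ray(c,np.array([[372,236],[508,315],[462,394],[323,313]])*s,.01);print('corners',cs,np.linalg.norm(np.roll(cs,-1,0)-cs,axis=1))
x0,y0,x1,y1=200,140,335,262
cr=cv2.resize(b[y0:y1,x0:x1],None,fx=5.8,fy=4.9 if 0 else 4.9,interpolation=cv2.INTER_CUBIC)
k=4.8;cr=cv2.resize(b[y0:y1,x0:x1],None,fx=k,fy=k,interpolation=cv2.INTER_CUBIC)
# pad mask: dark blobs inside the tray near rough
g=cv2.cvtColor(b,cv2.COLOR_RGB2GRAY)
for p in P:
    m=np.zeros_like(g);cv2.circle(m,tuple(int(round(v)) for v in p),15,255,-1)
    mm=((g<75)&(m>0)).astype(np.uint8)
    n,l,st,ce=cv2.connectedComponentsWithStats(mm);i=1+np.argmax(st[1:,4]);print(st[i],ce[i])
    hull=cv2.minEnclosingCircle(np.argwhere(l==i)[:,::-1].astype(np.float32));print(hull)
save('crop',cr)
E
```

```text
rough [[ 0.53878903 -0.22124605  0.062     ]
 [ 0.49479968 -0.29668776  0.062     ]
 [ 0.4514389  -0.37285499  0.062     ]]
corners [[ 0.6260171  -0.20263485  0.01      ]
 [ 0.47955388 -0.4574649   0.01      ]
 [ 0.33380413 -0.37260536  0.01      ]
 [ 0.47829372 -0.11446662  0.01      ]] [0.29392146 0.16865388 0.2958257  0.17203439]
[237 170  12  15 129] [242.58139535 177.57364341]
((242.59278869628906, 177.1494903564453), 7.324854850769043)
[264 187  12  14 117] [269.58119658 193.74358974]
((270.0, 193.5), 7.159010887145996)
[292 204  11  12  81] [296.90123457 209.80246914]
((297.0, 209.5), 6.265082359313965)
```

View pics/crop.png

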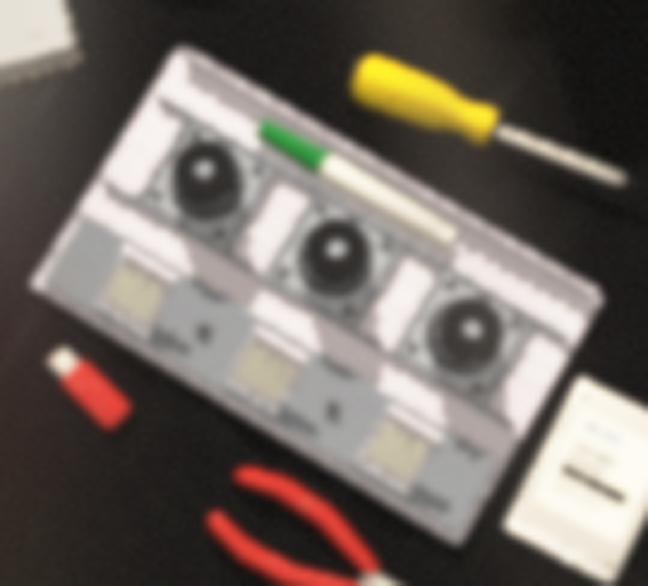

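The crop confirms three matching black feet at (207,180), (335,258) and (466,333), with a flag in front of each. Tray yaw comes out near -30° and the pitch near 88 mm, which fits the stated 90. I'll move above the tray and refine with the wrist camera.

The rows are not in the units I measure in: shifts go in shares of 0.6 m and turns go in shares of pi rad. I convert before sending: 0.334 m / 0.6 = 0.5567, -0.068 m / 0.6 = -0.1133, 0.913 rad / 3.1416 = 0.2906.

Emit:
drive_tool(plan="0.5567 -0.3733 -0.1133 0 0 0.2906;0.5567 -0.3733 -0.1133 0 0 0.2906;0.5567 -0.3733 -0.1133 0 0 0.2906;0.5567 -0.3733 -0.1133 0 0 0.2906;0.5567 -0.3733 -0.1133 0 0 0.2906;0.5567 -0.3733 -0.1133 0 0 0.2906;0.5567 -0.3733 -0.1133 0 0 0.2906;0.5567 -0.3733 -0.1133 0 0 0.2906;0.5567 -0.3733 -0.1133 0 0 0.2906;0.5567 -0.3733 -0.1133 0 0 0.2906;0.5567 -0.3733 -0.1133 0 0 0.2906;0.5567 -0.3733 -0.1133 0 0 0.2906", gripper=0)

```text
time: 1.6
position: [0.4798, -0.2912, 0.3006]
eef_rot: [[0.865, -0.501, -0.0], [-0.501, -0.865, 0.0], [-0.0, 0.0, -1.0]]
ft_force: [-0.7, 1.0, 0.5]
width: 0.004
grip_force: 0.0
```

```bash
python3 - <<'E'
from h import *
import pickle
s=ctrl.state();c=cal('wrist');w=ctrl.snapshot('wrist');np.save('w.npy',w);pickle.dump(c,open('wc.p','wb'))
print(s['position'],s['eef_rot'],s['ft_force'],s['width'],s['time'],-c[2].T@c[3],c[2][2])
save('w1',cv2.resize(w,(800,600)))
E
```

```text
[ 0.47976323 -0.29116904  0.30055272] [[ 8.65348498e-01 -5.01170591e-01 -1.29173114e-04]
 [-5.01170592e-01 -8.65348506e-01  2.66271314e-05]
 [-1.25124497e-04  4.16960179e-05 -9.99999991e-01]] [-0.65463047  0.99662792  0.49796489] 0.0036307972168713285 1.6 [ 0.542142   -0.32672378  0.45397135] [-0.22537084  0.13048336 -0.96549577]
```

View pics/w1.png

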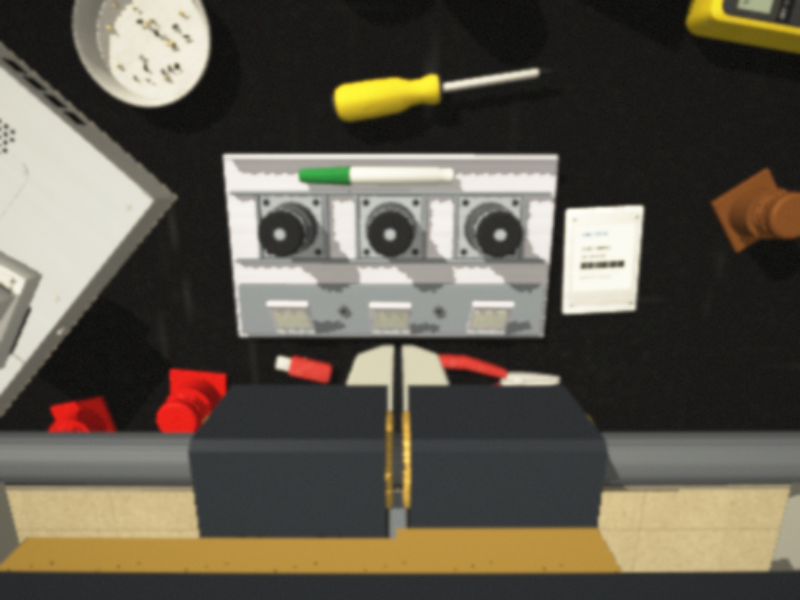

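The wrist view (800×600) shows the pad tops at about (281,234), (390,234) and (499,235), the bright flag lips at (288,304), (391,304) and (493,304), and the tray corners at (223,154), (558,154), (545,336) and (238,336).

```bash
python3 - <<'E'
from h import *
import pickle
c=pickle.load(open('wc.p','rb'));k=.64
p=ray(c,np.array([[281,234],[390,234],[499,235]])*k,.062)
l=ray(c,np.array([[288,303],[391,303],[493,303]])*k,.052)
f=ray(c,np.array([[238,336],[545,336]])*k,.010)
R=ctrl.state()['eef_rot'];o=ctrl.state()['position']
for n,a in(('pads',p),('lips',l),('front',f)): print(n,a.round(4),'tool',((a-o)@R).round(4))
d=p[0]-p[2];print(np.linalg.norm(d),np.degrees(np.arctan2(-d[0],d[1])))
w=np.load('w.npy');hsv=cv2.cvtColor(w,cv2.COLOR_RGB2GRAY)
for q in np.array([[281,234],[390,234],[499,235]])*k:
    x,y=q.round().astype(int); print(hsv[y,x-24:x+25:2]); print(hsv[y-24:y+25:2,x])
E
```

```text
pads [[ 0.5453 -0.2186  0.062 ]
 [ 0.5005 -0.2958  0.062 ]
 [ 0.455  -0.3727  0.062 ]] tool [[ 0.0204 -0.0955  0.2386]
 [ 0.0203 -0.0062  0.2386]
 [ 0.0195  0.0831  0.2386]]
lips [[ 0.4921 -0.1876  0.052 ]
 [ 0.447  -0.2654  0.052 ]
 [ 0.4024 -0.3424  0.052 ]] tool [[-0.0412 -0.0957  0.2486]
 [-0.0412 -0.0057  0.2486]
 [-0.0413  0.0833  0.2486]]
front [[ 0.4834 -0.1119  0.01  ]
 [ 0.3321 -0.373   0.01  ]] tool [[-0.0867 -0.1569  0.2906]
 [-0.0868  0.1449  0.2906]]
0.17867402366251456 -30.36049111945177
[240 241 241 239 185  64  48  49  46  75 169 196 190 130  53  48  48  47
  39  47  61  63  54  81 118]
[181 192 148 120 104  55  47  47  47  49 109 180 190 164  74  49  49  46
  45  87 149 152 176 230 241]
[227 163 165 195 139  57  48  48  48  61 147 198 197 160  63  47  49  48
  45  62 111 122 109 117 167]
[179 180 114 113  98  56  49  46  46  50 117 194 197 176  88  49  46  47
  45  76 104 130 176 228 240]
[191 140  89  99  90  66  49  47  47  48  85 177 198 197 155  57  47  47
  44  53 116 179 230 236 237]
[168 193 147 108  98  58  51  47  48  46 102 186 198 181  97  48  47  48
  45  64  99 127 157 161 164]
```

Scaled: 0.215 m / 0.6 = 0.3583, -0.0955 m / 0.6 = -0.1592.

Emit:
drive_tool(plan="0.0333 -0.1592 0.0833 0 0 0;0.0333 -0.1592 0.1667 0 0 0;0.0333 -0.1592 0.25 0 0 0;0.0333 -0.1592 0.3167 0 0 0;0.0333 -0.1592 0.35 0 0 0;0.0333 -0.1592 0.3583 0 0 0;0.0333 -0.1592 0.3583 0 0 0;0.0333 -0.1592 0.3583 0 0 0;0.0333 -0.1592 0.3583 0 0 0")

```text
time: 2.78
position: [0.5455, -0.2183, 0.0868]
eef_rot: [[0.866, -0.501, 0.001], [-0.501, -0.866, -0.001], [0.002, -0.0, -1.0]]
ft_force: [0.2, -0.3, 0.0]
width: 0.007
grip_force: 0.0
```

Scaled: 0.016 m / 0.6 = 0.0267, 0.014 m / 0.6 = 0.0233.

Emit:
drive_tool(plan="0 0 0.0067 0 0 0;0 0 0.0133 0 0 0;0 0 0.0167 0 0 0;0 0 0.02 0 0 0;0 0 0.0233 0 0 0;0 0 0.0267 0 0 0;0 0 0.0267 0 0 0;0 0 0.0267 0 0 0;0 0 0.0267 0 0 0")

```text
time: 3.9
position: [0.5451, -0.218, 0.0697]
eef_rot: [[0.866, -0.5, -0.0], [-0.5, -0.866, 0.0], [-0.0, -0.0, -1.0]]
ft_force: [-2.9, 0.8, 2.6]
width: 0.009
grip_force: 1.6
```

Scaled: 0.004 m / 0.6 = 0.0067, 0.002 m / 0.6 = 0.0033.

Emit:
drive_tool(plan="0 0 0.0033 0 0 0;0 0 0.0067 0 0 0;0 0 0.0067 0 0 0;0 0 0.0067 0 0 0")

```text
time: 4.4
position: [0.5452, -0.2181, 0.0657]
eef_rot: [[0.866, -0.501, 0.0], [-0.501, -0.866, -0.0], [0.0, -0.0, -1.0]]
ft_force: [-2.3, 1.2, 5.3]
width: 0.001
grip_force: 2.6
```

```bash
python3 - <<'E'
from h import *
for i in range(6):
    s=ctrl.state();print(s['time'],s['ft_force'].round(2),s['position'][2].round(4));ctrl.snapshot('wrist')
E
```

```text
4.4 [-2.33  1.17  5.26] 0.0657
4.45 [-2.23  1.25  5.32] 0.0657
4.5 [-2.93  1.62  4.88] 0.0657
4.55 [-2.48  1.19  6.1 ] 0.0657
4.6 [-2.56  1.79  5.37] 0.0657
4.65 [-3.05  1.41  5.1 ] 0.0657
```

Scaled: 0.0895 m / 0.6 = 0.1492, -0.03 m / 0.6 = -0.05.

Emit:
drive_tool(plan="0 0 -0.0167 0 0 0;0 0 -0.05 0 0 0;0 0.075 -0.05 0 0 0;0 0.1492 -0.05 0 0 0;0 0.1492 -0.0417 0 0 0;0 0.1492 -0.03 0 0 0;0 0.1492 -0.03 0 0 0;0 0.1492 -0.03 0 0 0;0 0.1492 -0.03 0 0 0")

```text
time: 5.82
position: [0.5007, -0.2952, 0.0839]
eef_rot: [[0.866, -0.5, 0.0], [-0.5, -0.866, -0.0], [0.0, 0.0, -1.0]]
ft_force: [-0.2, -1.0, 0.5]
width: 0.006
grip_force: 0.0
```

Scaled: 0.012 m / 0.6 = 0.02, 0.006 m / 0.6 = 0.01.

Emit:
drive_tool(plan="0 0 0.0067 0 0 0;0 0 0.01 0 0 0;0 0 0.0133 0 0 0;0 0 0.0167 0 0 0;0 0 0.02 0 0 0;0 0 0.02 0 0 0;0 0 0.02 0 0 0")

```text
time: 6.7
position: [0.5003, -0.2955, 0.072]
eef_rot: [[0.866, -0.501, 0.0], [-0.501, -0.866, 0.0], [-0.0, -0.0, -1.0]]
ft_force: [-3.4, 2.8, 6.9]
width: 0.003
grip_force: 3.2
```

```bash
python3 - <<'E'
from h import *
for i in range(4):
    s=ctrl.state();print(s['time'],s['ft_force'].round(2),s['position'].round(4));ctrl.snapshot('wrist')
E
```

```text
6.7 [-3.38  2.83  6.95] [ 0.5003 -0.2955  0.072 ]
6.75 [-3.54  2.99  6.07] [ 0.5004 -0.2955  0.072 ]
6.8 [-2.7   2.12  5.98] [ 0.5004 -0.2956  0.072 ]
6.85 [-3.25  2.47  6.54] [ 0.5003 -0.2955  0.072 ]
```

Scaled: 0.0895 m / 0.6 = 0.1492, 0.045 m / 0.6 = 0.075.

Emit:
drive_tool(plan="0 0 -0.0167 0 0 0;0 0 -0.04 0 0 0;0 0.075 -0.04 0 0 0;0 0.1492 -0.04 0 0 0;0 0.1492 -0.03 0 0 0;0 0.1492 -0.02 0 0 0;0 0.1492 -0.02 0 0 0;0 0.1492 -0.02 0 0 0;0 0.1492 -0.02 0 0 0")

```text
time: 8.02
position: [0.4559, -0.3727, 0.0839]
eef_rot: [[0.866, -0.5, 0.0], [-0.5, -0.866, -0.0], [0.0, 0.0, -1.0]]
ft_force: [-0.1, 0.5, 0.8]
width: 0.001
grip_force: 0.0
```

Scaled: 0.014 m / 0.6 = 0.0233, 0.012 m / 0.6 = 0.02.

Emit:
drive_tool(plan="0 0 0.0067 0 0 0;0 0 0.01 0 0 0;0 0 0.0133 0 0 0;0 0 0.0167 0 0 0;0 0 0.02 0 0 0;0 0 0.0233 0 0 0;0 0 0.0233 0 0 0;0 0 0.0233 0 0 0")

```text
time: 9.02
position: [0.4556, -0.373, 0.0699]
eef_rot: [[0.866, -0.501, 0.0], [-0.501, -0.866, 0.0], [0.0, -0.0, -1.0]]
ft_force: [-2.8, 2.5, 5.4]
width: 0.005
grip_force: 2.9
```

```bash
python3 - <<'E'
from h import *
for i in range(4):
    s=ctrl.state();print(s['time'],s['ft_force'].round(2),s['position'].round(4));ctrl.snapshot('wrist')
E
```

```text
9.025 [-2.84  2.5   5.38] [ 0.4556 -0.373   0.0699]
9.075 [-2.33  2.53  4.68] [ 0.4556 -0.373   0.0699]
9.125 [-3.25  2.76  5.95] [ 0.4556 -0.373   0.0699]
9.175 [-3.42  2.97  5.75] [ 0.4556 -0.373   0.0699]
```

Left gave about 2.6 N at 6.3 mm and 5.3 N at 10 mm. Middle gave about 6.4 N at 4 mm and right about 5.4 N at 6 mm. The left foot is the softest, so I'm going to the left flag.

Scaled: -0.179 m / 0.6 = -0.2983, -0.057 m / 0.6 = -0.095.

Emit:
drive_tool(plan="0 0 -0.025 0 0 0;0 0 -0.075 0 0 0;-0.0167 -0.0667 -0.075 0 0 0;-0.0417 -0.15 -0.075 0 0 0;-0.0667 -0.2333 -0.075 0 0 0;-0.095 -0.2983 -0.075 0 0 0;-0.095 -0.2983 -0.05 0 0 0;-0.095 -0.2983 -0.025 0 0 0;-0.095 -0.2983 -0.02 0 0 0;-0.095 -0.2983 -0.02 0 0 0;-0.095 -0.2983 -0.02 0 0 0")

```text
time: 10.6
position: [0.4959, -0.1901, 0.082]
eef_rot: [[0.865, -0.501, 0.0], [-0.501, -0.865, -0.0], [0.0, -0.0, -1.0]]
ft_force: [-0.1, -0.2, -0.5]
width: 0.006
grip_force: 0.0
```

```bash
python3 - <<'E'
from h import *
s=ctrl.state();w=ctrl.snapshot('wrist');print(s['position'],s['ft_force'],s['time'])
save('w2',cv2.resize(w,(800,600)))
E
```

```text
[ 0.49586893 -0.19008617  0.08200001] [-0.08782862 -0.22640371 -0.53720625] 10.6
```

View pics/w2.png

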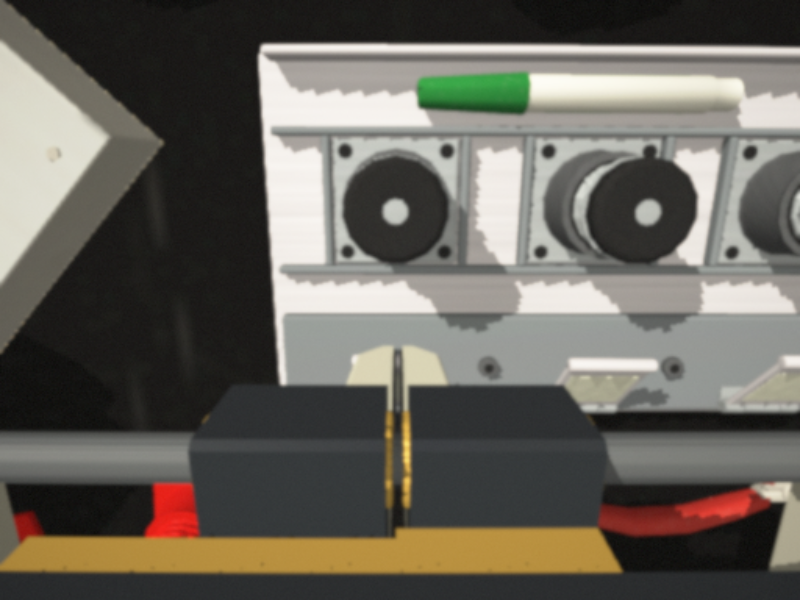

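The fingertips at (397,348) are over the left flag, with its lip corner just visible at (355,360). The pads are back up and the other flags are standing at (612,365) and (780,365). Pressing down now.

Emit:
drive_tool(plan="0 0 0.0133 0 0 0;0 0 0.0217 0 0 0;0 0 0.03 0 0 0;0 0 0.0383 0 0 0;0 0 0.0467 0 0 0;0 0 0.055 0 0 0;0 0 0.0617 0 0 0;0 0 0.0667 0 0 0;0 0 0.0717 0 0 0;0 0 0.0717 0 0 0;0 0 0.0717 0 0 0")

```text
time: 12.02
position: [0.4954, -0.1893, 0.0382]
eef_rot: [[0.866, -0.5, -0.001], [-0.5, -0.866, 0.001], [-0.001, 0.0, -1.0]]
ft_force: [0.4, 0.7, 0.2]
width: 0.004
grip_force: 0.0
```

Scaled: 0.003 m / 0.6 = 0.005, 0.001 m / 0.6 = 0.0017.

Emit:
drive_tool(plan="0 0 0.0017 0 0 0;0 0 0.0033 0 0 0;0 0 0.005 0 0 0;0 0 0.005 0 0 0")

```text
time: 12.52
position: [0.4957, -0.1895, 0.0363]
eef_rot: [[0.866, -0.5, -0.0], [-0.5, -0.866, 0.0], [-0.0, 0.0, -1.0]]
ft_force: [-5.9, 2.1, 11.9]
width: 0.003
grip_force: 5.7
```

```bash
python3 - <<'E'
from h import *
s=ctrl.state();w=ctrl.snapshot('wrist');print(s['position'],s['ft_force'],s['time'])
save('w3',cv2.resize(w[190:290,150:450],(800,267),interpolation=cv2.INTER_CUBIC))
E
```

```text
[ 0.49573607 -0.18948403  0.03629533] [-5.92086584  2.14785829 11.89167469] 12.525
```

View pics/w3.png

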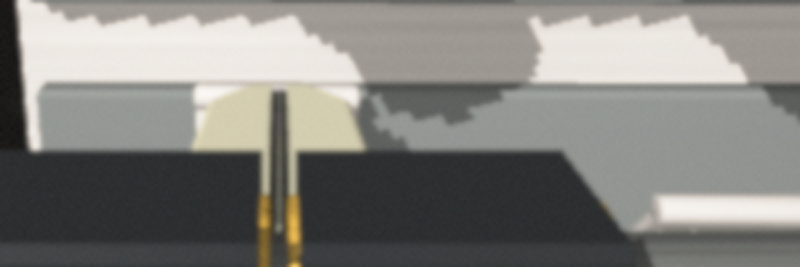

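The lip shows flat under the fingertips at (278,93), and 12 N at a tip height of 22 mm matches the stop. I'll lift away and check.

Scaled: -0.25 m / 0.6 = -0.4167, -0.2 m / 0.6 = -0.3333.

Emit:
drive_tool(plan="0 0 -0.0167 0 0 0;0 0 -0.0667 0 0 0;-0.0333 0 -0.15 0 0 0;-0.0667 0.0833 -0.25 0 0 0;-0.0667 0.15 -0.3333 0 0 0;-0.0667 0.15 -0.4167 0 0 0;-0.0667 0.15 -0.4167 0 0 0;-0.0667 0.15 -0.4167 0 0 0;-0.0667 0.15 -0.4167 0 0 0")

```text
time: 13.7
position: [0.416, -0.247, 0.2841]
eef_rot: [[0.866, -0.5, -0.002], [-0.5, -0.866, 0.001], [-0.002, -0.0, -1.0]]
ft_force: [-0.3, 0.4, 0.9]
width: 0.001
grip_force: 0.0
```

```bash
python3 - <<'E'
from h import *
s=ctrl.state();c=cal('wrist');w=ctrl.snapshot('wrist');print(s['position'],s['ft_force'],s['time'])
save('w4',cv2.resize(w[40:290,100:420],(768,600),interpolation=cv2.INTER_CUBIC))
E
```

```text
[ 0.41602393 -0.24700434  0.28411343] [-0.31324091  0.39997535  0.88732766] 13.7
```

View pics/w4.png

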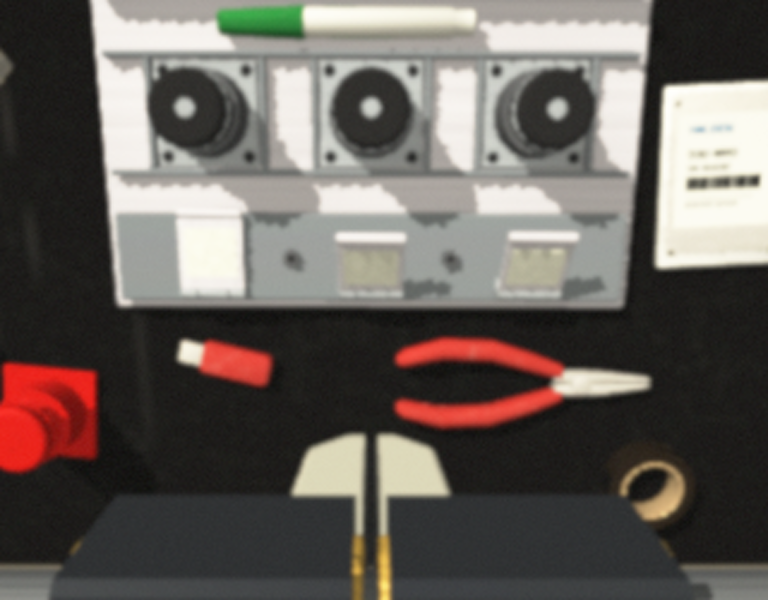

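The left flag lies flat at (212,255), and the other two stand at (370,265) and (540,265). All feet are in their nests and the loose items haven't moved.

```bash
python3 -c "
from plant import ctrl
print(ctrl.sign_off())"
```

```text
the job is handed in; nothing more can be done
None
```

I pressed the three pads from left to right, found the left foot softest (about 0.5 N/mm, against 1.6 middle and 0.9 right), pushed its flag flat, and handed the job in at about 14 s with the other two flags standing and nothing else moved.

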